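Close the film holder on its dowels and hold it shut

TASK

On the light table, pick up the loose black half of the film holder by its orange handle and set it on the two dowels of the blue half, the right way round (thick dowel in the wide hole, red dots together). Press it down against the sprung plate until the two halves meet flush, and finish while still holding them pressed shut: do not let go. Leave the other things on the table as they are.

Things in the scene. Friction and masses are not known exactly. Their poses are not given: they have to be found in the camera images.
- lower: Blue half of the film holder, fixed, on either side of the table: a block 160 mm (its x) by 100 mm (its y), 24 mm high. Origin at the centre of its underside on the table, z up. On its top face two upright dowels at x = -55 mm (thick) and +55 mm (thin), y = 0, and in the middle a white sprung pressure plate, 74 x 60 mm, 5 mm proud. Red dot at x = -68, y = +34 mm.
- upper: Black half, loose, flat on the table, about 0.3 kg: plate 150 mm (its x) by 84 mm (its y), 10 mm thick, with a 59 x 45 mm window and two through holes at x = -55 mm (wide) and +55 mm (narrow), y = 0. Origin at the centre of its underside, z up. Red dot at x = -64, y = +29 mm. Shut, its origin is 24 mm above that of the blue half, same yaw.
- lower_pin_big (a point): Thick steel dowel, 12 mm across, 22 mm tall, the last 5 mm tapered. The point is its foot: on its axis, on the blue block's top face (24 mm up).
- lower_pin_small (a point): Thin steel dowel, 8 mm across, 22 mm tall, the last 5 mm tapered. The point is its foot: on its axis, on the blue block's top face.
- upper_hole_big (a point): Wide hole of the black half, 15 mm across. The point is its centre at the underside.
- upper_hole_small (a point): Narrow hole of the black half, 11 mm across. The point is its centre at the underside.
- upper_handle (a point): Middle of the orange bridge handle on the black half, 42 mm above the underside's centre. The bar runs along the half's x, 86 mm long, 14 mm wide (y), 18 mm high, on two black posts at x = +-37 mm; 23 mm of air under it to the plate.
- pressure_plate (a joint): How far the sprung plate in the blue half is pressed down, m: 0 fully up, 0.005 when the halves are flush. The spring pushes up with 5 N at 0 and 12 N at 0.005, so the black half's own weight does not shut the holder; let go, it springs open.
- loupe: Bystander, loose: grey magnifying loupe, 44 mm across and 48 mm tall, standing. Origin at the centre of its underside.
- film_can: Bystander, loose: small black film can with a grey cap, 33 mm across and 52 mm tall, standing. Origin at the centre of its underside.
- reel: Bystander, loose: white film reel lying flat, flanges 90 mm across, 42 mm tall. Origin at the centre of its underside.
- scissors: Bystander, loose: scissors with red handles lying flat, about 210 mm long and 10 mm thick; origin at the pivot, blades along +x.
- blower: Bystander, loose: black rubber dust blower standing on its bulb, 60 mm across and 105 mm tall. Origin at the centre of its underside.
- cleaner: Bystander, loose: bottle of film cleaner with a red cap, 48 mm across and 130 mm tall, standing. Origin at the centre of its underside.
- tape: Bystander, loose: tape dispenser with a yellow roll, 110 x 45 mm and 60 mm tall, standing. Origin at the centre of its underside.
Mind the look-alikes: they are no part of the job. What is shaped like the upper but green is not meant.

How it is judged:
By the outcome, as a careful person would: the job done as asked, in the order asked, and still so for the second after the job is handed in, while the arm keeps its last pose, push and grip.
It also fails if it takes over 42 s, if anything falls off the work surface, if the arm or the gripper's body presses on something with over 40 N, if the wrist force passes 120 N, or if a joint passes its speed limit or range.

ROBOT

A 6-joint arm with a two-finger parallel gripper is mounted at the origin on the work surface. World frame = base frame: x ahead of the robot, y to its left, z up, the work surface at z = 0. Lengths are in mm, angles in rad, forces in N, time in s.
With the tool pointing down it reaches from about 300 to 775 mm from the base axis. Payload 14.6 kg.
Tool frame: the origin (TCP) lies between the finger pads; the fingertips stand 19 mm ahead of it and the grasp point (between the pads) is the TCP; x points along the fingers, y is the direction in which the jaws open and shut, and the axes are right-handed (so a half turn about x gives the same grasp; the last joint's range is limited). The gripper opens to 94 mm and grips with 3 to 60 N. Pads are 16 mm wide; open, the fingers measure 119 mm over their backs; the gripper's body (75 mm by 177 mm) begins 78 mm behind the grasp point.
Start: joints at [1.214, 0.3, 1.521, -0, 1.321, -0.067], TCP at [157.166, 527.056, 224.446] pointing down, gripper open.
Joint ranges: [-3.03, 3.03], [-0.79, 2.21], [0.23, 2.52], [-1.04, 4.18], [0, 3.07], [-2.55, 2.55]. Speed limits (rad/s): [2.22, 2.22, 2.57, 3.14, 3.14, 3.14].

INTERFACE

Orientations are given as [roll, pitch, yaw] about the fixed x, y, z axes, in that order (R = Rz(yaw) Ry(pitch) Rx(roll)).
In Python, from cell import manip gives the robot as it stands.
- The arm moves only by the tool jog_arm, never from a script. Its argument "series" is one flat list of numbers, 7 for each row, row after row: the turn, a rotation vector about the world's x, y, z in rad, then the shift along the world's x, y, z in m, then the opening, from -1 (shut) to 1 (fully open). A call has 1 to 20 rows; each row is the pose to reach, as a shift and turn from the pose commanded when the call began; what a row does not reach only later rows make up. A row lasts 1/8 s, in which the tool goes at most 62.5 mm and 10.7 degrees, less where a joint would pass 70% of its speed; a pose out of reach is approached as far as the arm can. A call with a gripper value outside its range is refused whole. The fingers move at their own pace and stop on an object; "squeeze" is the grip in N (left out, the last holds). Time passes only in rows, so rows that repeat a pose let the fingers close. It gives the time, the measured TCP pose, the force and the opening at its end, in the units of the state.
- manip.read_state(): the state, without advancing time (a new reading comes with each control period).
- manip.camera(name): name is "scene" or "top"; returns a dict with "color" (400x640x3 uint8, blue, green, red), "range_z" (400x640 float32, mm along the optical axis (not along the pixel's ray), 0 where there is no reading), "fx", "fy", "cx", "cy" (pixels), "D" ([k1, k2, p1, p2, k3] as OpenCV has them; the pictures are not rectified), "pose" (4x4, takes a point from camera to world coordinates). Camera axes: x right, y down, z forward; pixel columns grow to the right and rows downward; lengths in mm; the calibration is good to about 2 mm. A picture is of the moment at which its call begins.
- manip.sign_off(): hands the job in, once; it reports no verdict.
The state is a dict: "clock": time; "joints": joint angles; "qd": joint speeds; "effort": joint torques, N m; "eef_pos": TCP position; "eef_rot": TCP orientation; "wrist_force": force on the tool from outside, world axes, zero at the start; "moment": the same for the moment, N m; "finger_gap": finger opening in mm.
Only numpy, scipy, OpenCV 4.12 (cv2) and the standard library are available. Lean on these libraries where they do the work, as an engineer would, in place of code of your own. Each camera call takes 0.05 s, during which the arm holds its last target.

## Working session

There is one attempt and no reset: what is moved stays moved. The work goes in short steps, Python scripts to look and compute and a tool call to move; the robot and the scene stay as the last step left them, time stands still between calls to the robot, and variables do not carry over. Pictures are saved under pics/ and viewed, and the job is handed in when it is done.

Besides the shell and the picture viewer there is one more tool, called after "Request:" as name(argument=value, ...) on one line, values as JSON. jog_arm: Moves the arm, as the interface text tells. Its arguments: {"type":"object","properties":{"series":{"type":"array","items":{"type":"number"}},"squeeze":{"type":"number"}},"required":["series"]}

```bash
ls; mkdir -p pics; cat > h.py <<'E'
import numpy as np, cv2, pickle
from cell import manip
def grab(tag):
    d={}
    for n in ("scene","top"):
        d[n]=manip.camera(n)
    pickle.dump(d,open(f"{tag}.pkl","wb"))
    return d
def load(tag): return pickle.load(open(f"{tag}.pkl","rb"))
def K(c): return np.array([[c["fx"],0,c["cx"]],[0,c["fy"],c["cy"]],[0,0,1.]])
def cloud(c):
    h,w=c["range_z"].shape
    uv=np.stack(np.meshgrid(np.arange(w),np.arange(h)),-1).reshape(-1,1,2).astype(float)
    n=cv2.undistortPoints(uv,K(c),np.array(c["D"],float)).reshape(h,w,2)
    z=c["range_z"]
    P=np.dstack([n[...,0]*z,n[...,1]*z,z])
    T=np.array(c["pose"])
    W=P@T[:3,:3].T+T[:3,3]
    W[z==0]=np.nan
    return W
def ray_z(c,uv,zw):
    n=cv2.undistortPoints(np.array(uv,float).reshape(-1,1,2),K(c),np.array(c["D"],float)).reshape(-1,2)
    T=np.array(c["pose"]); d=np.c_[n,np.ones(len(n))]@T[:3,:3].T; o=T[:3,3]
    return o+d*((zw-o[2])/d[:,2])[:,None]
def proj(c,P):
    T=np.linalg.inv(np.array(c["pose"])); P=np.atleast_2d(P).astype(float)
    r,_=cv2.Rodrigues(T[:3,:3])
    return cv2.projectPoints(P,r,T[:3,3],K(c),np.array(c["D"],float))[0].reshape(-1,2)
E
python3 - <<'E'
from h import *
d=grab("a")
for n in d:
    cv2.imwrite(f"pics/a_{n}.png",d[n]["color"]); print(n,d[n]["fx"],d[n]["D"],np.round(d[n]["pose"],3).tolist())
print(manip.read_state())
E
```

```text
pics
scene 514.352510677619 [0.01838983 0.         0.         0.         0.        ] [[-0.428, 0.504, -0.751, 1559.909], [0.904, 0.236, -0.357, 504.032], [-0.003, -0.831, -0.556, 830.017], [0.0, 0.0, 0.0, 1.0]]
top 469.3623716079038 [-0.10342813  0.          0.          0.          0.        ] [[0.04, -0.973, 0.229, 255.2], [-0.999, -0.04, 0.007, -5.087], [0.002, -0.229, -0.973, 1339.416], [0.0, 0.0, 0.0, 1.0]]
{'clock': 0.1, 'joints': array([ 1.21436186e+00,  3.00434459e-01,  1.52155660e+00, -3.03315708e-06,
        1.32072422e+00, -6.65828247e-02]), 'qd': array([-4.96233342e-04, -1.48469191e-03, -4.94469782e-04,  9.45257455e-04,
       -7.38067815e-05,  8.77876767e-04]), 'effort': array([ 1.10098656e-03, -5.32646656e+01, -3.53281903e+01,  7.08679436e-02,
        2.36534845e-02, -1.96967187e-05]), 'eef_pos': array([157.10691545, 526.8359584 , 223.91678078]), 'eef_rot': array([-1.63476211,  1.5696737 , -1.924613  ]), 'wrist_force': array([ 0.13161364, -0.11673993,  0.08221034]), 'moment': array([0.04489148, 0.00470261, 0.02915583]), 'finger_gap': 93.976541559996}
```

View pics/a_top.png

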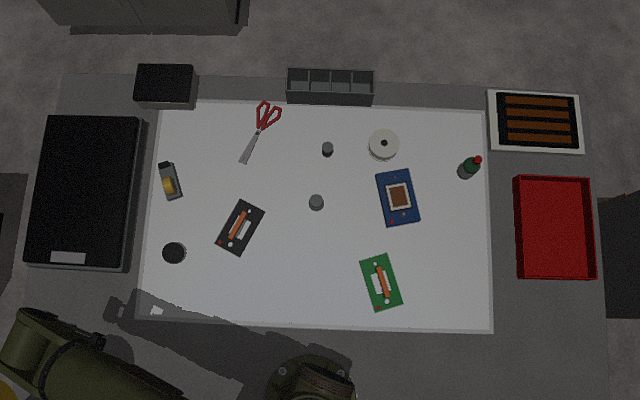

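View pics/a_scene.png

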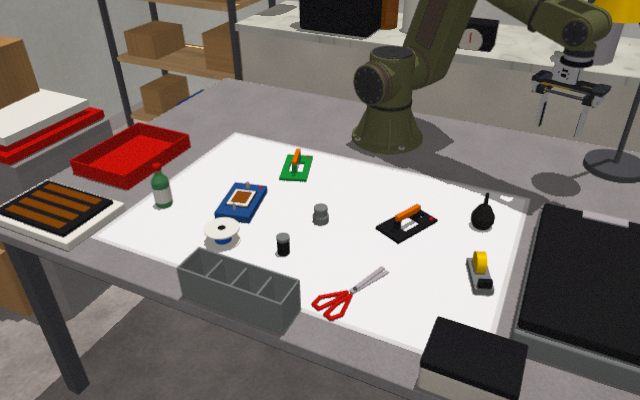

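The top view shows the black half with its orange handle at (240,228), the green look-alike at (381,282) and the blue half at (398,198). In the scene view they are at (407,222), (296,166) and (241,201). 

Things that could be mistaken for the upper half: the black one at top (240,228), the green one at top (381,282), and the big black case at (85,190), which has no handle. I choose the black one and will check it in a close crop.

```bash
python3 - <<'E'
from h import *
d=load("a")
t=d["top"]["color"]; s=d["scene"]["color"]
f=lambda im,x,y,w=40:cv2.resize(im[y-w:y+w,x-w:x+w],(400,400),interpolation=cv2.INTER_NEAREST)
a=np.hstack([f(t,240,228),f(t,398,198)])
cv2.imwrite("pics/c1.png",a)
b=np.hstack([f(s,407,222),f(s,241,201)])
cv2.imwrite("pics/c2.png",b)
W=cloud(d["top"])
for (u,v) in [(240,228),(260,215),(222,238),(398,198),(382,185),(316,202),(300,250),(381,282)]:
    print((u,v),W[v,u].round(1))
W=cloud(d["scene"])
for (u,v) in [(407,222),(241,201),(407,215),(350,200)]:
    print((u,v),W[v,u].round(1))
E
```

```text
(240, 228) [463.6 221.4   3.7]
(260, 215) [503.  165.4   9.4]
(222, 238) [431.5 270.    9.7]
(398, 198) [ 565.7 -230.3   25.7]
(382, 185) [ 602.7 -183.9   24.8]
(316, 202) [540.2   5.1  44.6]
(300, 250) [407.2  45.3   5.5]
(381, 282) [ 323.3 -180.    54. ]
(407, 222) [458.  223.    4.7]
(241, 201) [ 595.9 -213.1   32.5]
(407, 215) [480.9 226.9  44.1]
(350, 200) [420.5  40.4   1.1]
```

View pics/c1.png

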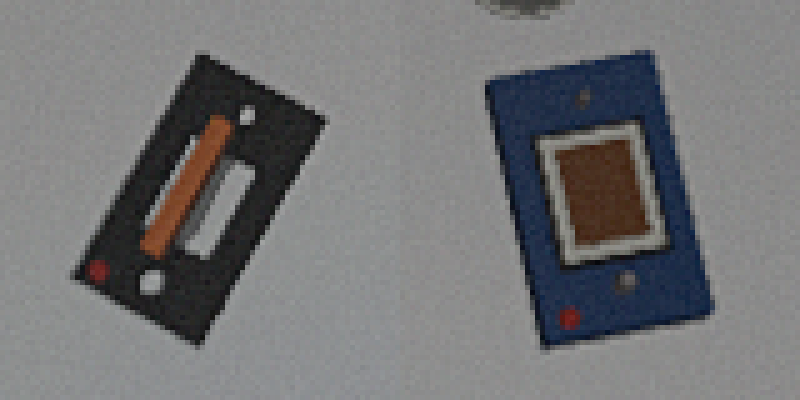

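View pics/c2.png

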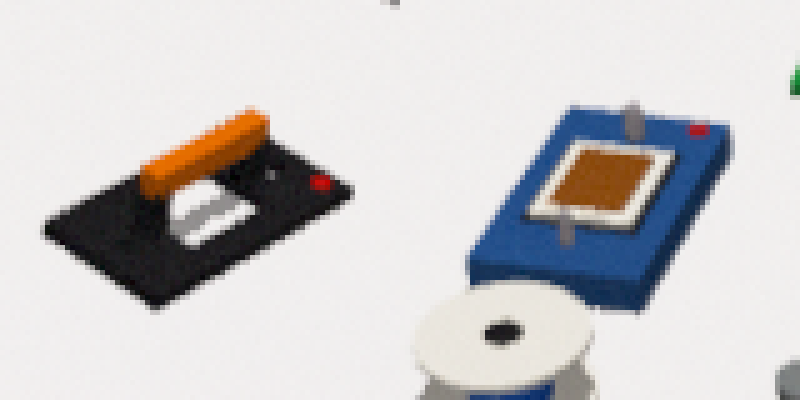

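```bash
cat > fit.py <<'E'
from h import *
from scipy.optimize import minimize
def box(cx,cy,cz,lx,ly,lz): # centre x,y, bottom z
    return np.array([[cx+a*lx/2,cy+b*ly/2,cz+c*lz] for a in(-1,1) for b in(-1,1) for c in(0,1)])
UP=[box(0,0,0,150,84,10),box(0,0,33,86,14,18)]
LO=[box(0,0,0,160,100,24)]
PINS=[box(-55,0,24,10,10,20),box(55,0,24,7,7,20)]
S=8
def xf(P,p,z0=0):
    c,s=np.cos(p[2]),np.sin(p[2])
    return np.c_[c*P[:,0]-s*P[:,1]+p[0],s*P[:,0]+c*P[:,1]+p[1],P[:,2]+z0]
def render(c,parts,p,roi,z0=0):
    x0,y0,x1,y1=roi; im=np.zeros(((y1-y0)*S,(x1-x0)*S),np.uint8)
    for P in parts:
        uv=proj(c,xf(P,p,z0)); hull=cv2.convexHull(((uv+0.5-[x0,y0])*S-0.5).astype(np.float32)).reshape(-1,2)
        cv2.fillConvexPoly(im,np.round(hull*16).astype(np.int32),255,shift=4)
    return cv2.resize(im,(x1-x0,y1-y0),interpolation=cv2.INTER_AREA)/255.
def target(c,roi,excl=None):
    x0,y0,x1,y1=roi; r=c["color"][y0:y1,x0:x1,2].astype(float)
    return r
def fit(c,parts,p0,roi,z0=0,excl=None,fgv=None):
    x0,y0,x1,y1=roi
    im=c["color"][y0:y1,x0:x1].astype(float)
    r=im[...,2]
    bg=np.percentile(r,85)
    m0=render(c,parts,p0,roi,z0)
    k=np.ones((3,3),np.uint8)
    core=cv2.erode((m0>.5).astype(np.uint8),k,iterations=4)
    ring=(cv2.erode((m0>.5).astype(np.uint8),k,iterations=2)-core)>0
    fg=np.median(r[ring]); 
    t=np.clip((bg-r)/(bg-fg),0,1)
    w=np.ones_like(t); w[core>0]=0
    far=cv2.dilate((m0>.5).astype(np.uint8),k,iterations=5)==0; w[far]=0
    if excl is not None:
        for (a,b,cc,dd) in excl: w[b-y0:dd-y0,a-x0:cc-x0]=0
    f=lambda q:(w*(render(c,parts,[q[0],q[1],q[2]/50],roi,z0)-t)**2).sum()
    best=None
    q0=np.array([p0[0],p0[1],p0[2]*50])
    for it in range(2):
        res=minimize(f,q0,method="Nelder-Mead",options=dict(initial_simplex=q0+np.array([[0,0,0],[5,0,0],[0,5,0],[0,0,4.]])/(1+2*it),xatol=.02,fatol=1e-4)); q0=res.x
    return np.array([q0[0],q0[1],q0[2]/50]),res.fun,t,w
E
python3 - <<'E'
from fit import *
d=load("a")
yawu=np.arctan2(221-262,500-435)  # crude
# crude centres
up0=[468,221,np.arctan2(-(270-165),(503-431)) ]
lo0=[566,-230,0]
import sys
t=d["top"]; s=d["scene"]
# points: wide hole & narrow hole in top crop (152,280),(246,115) /5 + (200,188); pins tops (624,282)->, (584,98)
hb=ray_z(t,[(200+152/5,188+280/5),(200+246/5,188+115/5)],10); print("holes",hb.round(1))
pb=ray_z(t,[(358+224/5,158+282/5),(358+184/5,158+98/5)],40); print("pins",pb.round(1))
def yawof(a): v=a[1]-a[0]; return np.arctan2(v[1],v[0])
up0=[*hb.mean(0)[:2],yawof(hb)]; lo0=[*pb.mean(0)[:2],yawof(pb)]
print(up0,lo0,np.linalg.norm(hb[1]-hb[0]),np.linalg.norm(pb[1]-pb[0]))
def roi(c,parts,p,m=10):
    uv=np.vstack([proj(c,xf(P,p)) for P in parts]); return [*(uv.min(0)-m).astype(int),*(uv.max(0)+m).astype(int)]
vis=[]
for c,n in((t,"top"),(s,"scene")):
    for parts,p0,nm in((UP,up0,"up"),(LO,lo0,"lo")):
        pp=parts+(PINS if nm=="lo" else [])
        R=roi(c,pp,p0)
        ex=[(200,215,262,260)] if (n,nm)==("scene","lo") else None
        p,f,tt,w=fit(c,pp,p0,R,excl=ex); print(n,nm,p.round(3),round(f,2))
        m=render(c,pp,p,R); vis.append(cv2.resize(np.hstack([tt,m,(np.abs(tt-m)*w)])*255,None,fx=2,fy=2,interpolation=0))
W=max(v.shape[1] for v in vis)
cv2.imwrite("pics/fit1.png",np.vstack([cv2.copyMakeBorder(v,0,0,0,W-v.shape[1],0) for v in vis])[:, :800])
E
```

```text
holes [[415.3 244.4  10. ]
 [513.3 197.4  10. ]]
pins [[ 515.3 -241.6   40. ]
 [ 622.3 -218.6   40. ]]
[np.float64(464.31881396173736), np.float64(220.90038880332264), np.float64(-0.4470944695816517)] [np.float64(568.7697204402668), np.float64(-230.11061321768346), np.float64(0.21129190919433458)] 108.72078947418066 109.44400912737532
top up [ 4.65617e+02  2.22998e+02 -4.45000e-01] 11.3
top lo [ 5.71164e+02 -2.29995e+02  2.26000e-01] 17.46
scene up [ 4.66839e+02  2.24134e+02 -4.37000e-01] 115.79
scene lo [ 5.70793e+02 -2.29257e+02  2.29000e-01] 92.4[ WARN:0@1.304] global loadsave.cpp:1063 imwrite_ Unsupported depth image for selected encoder is fallbacked to CV_8U.
```

View pics/fit1.png

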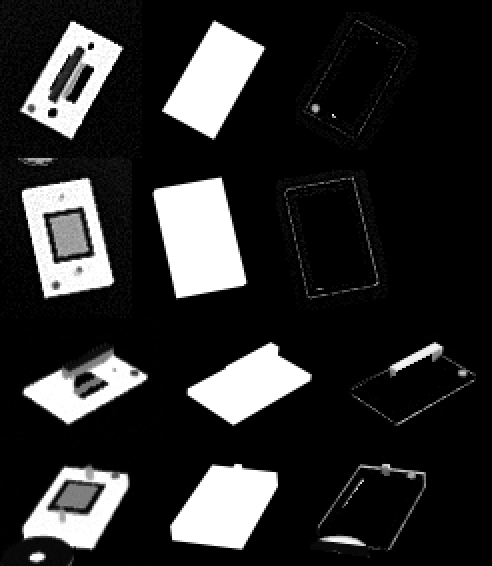

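```bash
cat >> h.py <<'E'
from scipy.spatial.transform import Rotation as R
def tool():
    s=manip.read_state(); M=R.from_euler("xyz",s["eef_rot"]).as_matrix()
    print("t",s["clock"],"pos",s["eef_pos"].round(2),"x",M[:,0].round(4),"y",M[:,1].round(4),"jawyaw",round(np.arctan2(M[1,1],M[0,1]),4),"F",s["wrist_force"].round(2),"M",s["moment"].round(3),"gap",round(s["finger_gap"],2),"q",s["joints"].round(3))
    return s,M
E
python3 - <<'E'
from h import *
tool()
d=load("a");W=cloud(d["top"])
for n,u,v in [("blower",174,252),("cleaner",470,168),("reel",384,143),("loupe",316,202),("can",327,149)]: print(n,W[v-2:v+3,u-2:u+3].reshape(-1,3).mean(0).round(0))
E
```

```text
t 0.1 pos [157.11 526.84 223.92] x [-4.0e-04 -1.1e-03 -1.0e+00] y [ 0.2858  0.9583 -0.0011] jawyaw 1.2809 F [ 0.13 -0.12  0.08] M [0.045 0.005 0.029] gap 93.98 q [ 1.214  0.3    1.522 -0.     1.321 -0.067]
blower [380. 389.  62.]
cleaner [nan nan nan]
reel [ 726. -187.   42.]
loupe [539.   5.  48.]
can [696. -20.  53.]
```

Request:
jog_arm(series=[0,0,-0.01,0.015,-0.015,0,1,0,0,-0.03,0.05,-0.05,0,1,0,0,-0.05,0.09,-0.09,0,1,0,0,-0.07,0.13,-0.13,-0.01,1,0,0,-0.09,0.17,-0.17,-0.02,1,0,0,-0.11,0.21,-0.206,-0.03,1,0,0,-0.13,0.25,-0.245,-0.05,1,0,0,-0.145,0.285,-0.28,-0.08,1,0,0,-0.152,0.303,-0.298,-0.1,1,0,0,-0.152,0.309,-0.3035,-0.11,1,0,0,-0.152,0.309,-0.3035,-0.11,1,0,0,-0.152,0.309,-0.3035,-0.11,1], squeeze=40)

```text
clock: 1.6
eef_pos: [465.9, 224.3, 115.3]
eef_rot: [0.899, 1.57, 0.458]
wrist_force: [-0.2, 0.7, 0.1]
finger_gap: 93.9
```

```bash
python3 - <<'E'
from h import *
s,M=tool()
d=grab("b")
t=d["top"]["color"]; s=d["scene"]["color"]
f=lambda im,x,y,w=50:cv2.resize(im[y-w:y+w,x-w:x+w],(400,400),interpolation=cv2.INTER_NEAREST)
cv2.imwrite("pics/b.png",np.hstack([f(t,240,228),f(s,407,200)]))
E
```

```text
t 1.6 pos [465.89 224.3  115.32] x [ 1.e-03  5.e-04 -1.e+00] y [4.266e-01 9.044e-01 9.000e-04] jawyaw 1.13 F [-0.15  0.7   0.12] M [-0.014  0.01  -0.013] gap 93.93 q [ 0.378  0.347  1.731  0.     1.062 -0.752]
```

View pics/b.png

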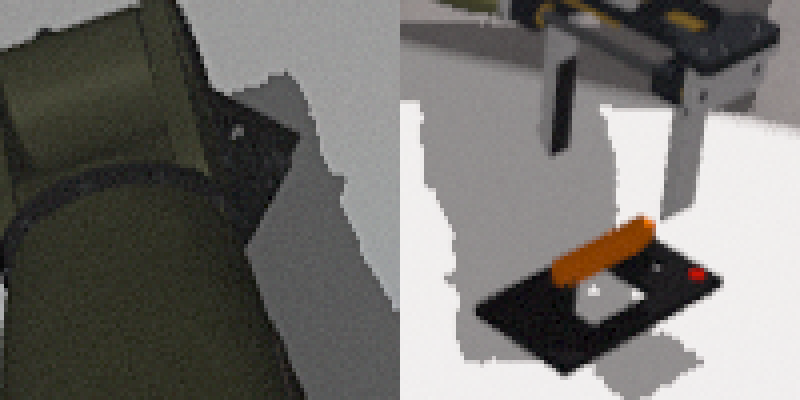

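Seen from the scene camera, the fingers straddle the orange bar, with tips at about (560,150) and (675,215) in the crop. The jaw axis crosses the bar, and the top view is blocked by the arm. I'll go down and close.

Request:
jog_arm(series=[0,0,0,0,0,-0.01,1,0,0,0,0,0,-0.03,1,0,0,0,0,0,-0.05,1,0,0,0,0,0,-0.066,1,0,0,0,0,0,-0.072,1,0,0,0,0,0,-0.073,1,0,0,0,0,0,-0.073,0,0,0,0,0,0,-0.073,-0.5,0,0,0,0,0,-0.073,-1,0,0,0,0,0,-0.073,-1,0,0,0,0,0,-0.073,-1,0,0,0,0,0,-0.073,-1,0,0,0,0,0,-0.073,-1], squeeze=40)

```text
clock: 3.32
eef_pos: [466.2, 223.6, 41.5]
eef_rot: [-0.03, 1.571, -0.471]
wrist_force: [-0.2, 0.3, 0.2]
finger_gap: 27.2
```

```bash
python3 - <<'E'
from h import *
s,M=tool()
E
```

```text
t 3.325 pos [466.18 223.55  41.45] x [ 0. -0. -1.] y [ 0.4276  0.904  -0.    ] jawyaw 1.129 F [-0.22  0.3   0.21] M [-0.038  0.026  0.011] gap 27.17 q [ 0.376  0.461  1.774 -0.     0.906 -0.753]
```

Fingers are still closing (27 mm, bar is 14 mm).

Request:
jog_arm(series=[0,0,0,0,0,0,-1,0,0,0,0,0,0,-1,0,0,0,0,0,0,-1,0,0,0,0,0,0,-1])

```text
clock: 3.82
eef_pos: [466.2, 223.6, 41.5]
eef_rot: [1.17, 1.571, 0.729]
wrist_force: [-0.1, 0.4, -0.1]
finger_gap: 13.7
```

```bash
python3 - <<'E'
from h import *
s,M=tool()
E
```

```text
t 3.825 pos [466.2  223.61  41.46] x [ 1.e-04  1.e-04 -1.e+00] y [4.275e-01 9.040e-01 1.000e-04] jawyaw 1.129 F [-0.05  0.38 -0.13] M [ 0.19  -0.063 -0.032] gap 13.73 q [ 0.376  0.461  1.774  0.     0.906 -0.753]
```

Request:
jog_arm(series=[0,0,0,0,0,0.01,-1,0,0,0,0,0,0.03,-1,0,0,0,0,0,0.06,-1,0,0,0.02,0.005,-0.015,0.09,-1,0,0,0.07,0.012,-0.05,0.11,-1,0,0,0.14,0.022,-0.095,0.12,-1,0,0,0.21,0.033,-0.14,0.12,-1,0,0,0.28,0.044,-0.19,0.12,-1,0,0,0.35,0.055,-0.24,0.12,-1,0,0,0.42,0.066,-0.29,0.12,-1,0,0,0.49,0.077,-0.335,0.12,-1,0,0,0.56,0.087,-0.375,0.12,-1,0,0,0.62,0.096,-0.415,0.115,-1,0,0,0.655,0.102,-0.44,0.105,-1,0,0,0.669,0.1045,-0.451,0.095,-1,0,0,0.669,0.1048,-0.4534,0.09,-1,0,0,0.669,0.1048,-0.4534,0.09,-1,0,0,0.669,0.1048,-0.4534,0.09,-1])

```text
clock: 6.08
eef_pos: [571.1, -229.1, 132.0]
eef_rot: [-0.547, 1.57, -0.319]
wrist_force: [0.2, 0.0, -3.3]
finger_gap: 13.7
```

```bash
python3 - <<'E'
from h import *
s,M=tool()
d=grab("c")
t=d["top"]["color"]; s=d["scene"]["color"]
f=lambda im,x,y,w=50:cv2.resize(im[y-w:y+w,x-w:x+w],(400,400),interpolation=cv2.INTER_NEAREST)
cv2.imwrite("pics/d.png",np.hstack([f(t,398,198),f(s,241,170)]))
E
```

```text
t 6.075 pos [ 571.14 -229.11  131.98] x [ 5.e-04 -2.e-04 -1.e+00] y [-2.259e-01  9.742e-01 -3.000e-04] jawyaw 1.7986 F [ 0.2   0.04 -3.3 ] M [ 0.03  -0.045 -0.002] gap 13.67 q [-0.441  0.528  1.423  0.     1.19  -2.24 ]
```

View pics/d.png

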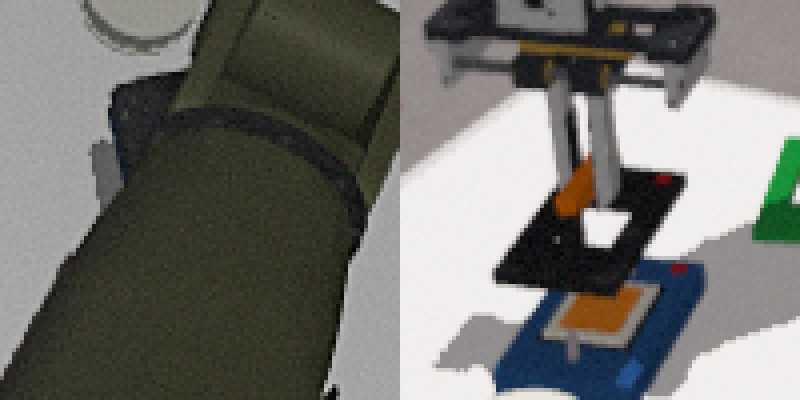

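The plate is held level over the blue half with the red dots in the same corner: the upper dot is at (663,180) in the crop and the lower at (680,268). The top view is occluded, so I'll measure the held plate in the scene view.

```bash
cat > fit2.py <<'E'
from fit import *
def fitheld(c,p0,z0,excl=(),verbose=True,parts=UP[:1],thr=(40,110),free_z=False):
    uv=np.vstack([proj(c,xf(P,p0,z0)) for P in parts]); R_=[*(uv.min(0)-10).astype(int),*(uv.max(0)+10).astype(int)]
    x0,y0,x1,y1=R_
    v=c["color"][y0:y1,x0:x1].max(2).astype(float)
    t=np.clip((thr[1]-v)/(thr[1]-thr[0]),0,1)
    m0=render(c,parts,p0,R_,z0); k=np.ones((3,3),np.uint8); b=(m0>.5).astype(np.uint8)
    w=(cv2.dilate(b,k,iterations=4)-cv2.erode(b,k,iterations=3)).astype(float)
    for (a,bb,cc,dd) in excl: w[max(0,bb-y0):dd-y0,max(0,a-x0):cc-x0]=0
    f=lambda q:(w*(render(c,parts,[q[0],q[1],q[2]/50],R_,q[3] if free_z else z0)-t)**2).sum()
    q0=np.array([p0[0],p0[1],p0[2]*50]+([z0] if free_z else [])); n=len(q0)
    for it in range(2):
        res=minimize(f,q0,method="Nelder-Mead",options=dict(initial_simplex=q0+np.vstack([np.zeros(n),np.eye(n)*4])/(1+it),xatol=.02,fatol=1e-4)); q0=res.x
    p=np.array([q0[0],q0[1],q0[2]/50]+list(q0[3:]))
    m=render(c,parts,p,R_,q0[3] if free_z else z0)
    return p,res.fun,np.hstack([t,m,w*np.abs(t-m)])*255,R_
def reddot(c,guess,r=6):
    im=c["color"].astype(float); u,v=np.round(guess).astype(int)
    x0,y0=u-r,v-r; s=im[y0:v+r+1,x0:u+r+1]; wt=np.clip(s[...,2]-np.maximum(s[...,0],s[...,1])-40,0,None)
    yy,xx=np.mgrid[y0:v+r+1,x0:u+r+1]
    return np.array([(wt*xx).sum(),(wt*yy).sum()])/wt.sum()
E
python3 - <<'E'
from fit2 import *
d=load("c"); c=d["scene"]; z0=131.7-42+.5
ex=[(225,100,300,172)]  # fingers
for fz in (False,True):
    p,f,v,R_=fitheld(c,[571,-229.5,.2275],z0,ex,free_z=fz); print(p.round(3),round(f,2),R_)
cv2.imwrite("pics/e.png",cv2.resize(v.astype(np.uint8),None,fx=2.5,fy=2.5,interpolation=0))
lo=[571,-229.6,.2275]
a=load("a")["scene"]
for nm,cc,pt,pp,zz in (("up",c,[-64,29,10],p[:3],z0),("lo",c,[-68,34,24],lo,0),("lo_a",a,[-68,34,24],lo,0),("up_a",a,[-64,29,10],[466.2,223.5,-.441],0)):
    P=xf(np.array([pt],float),pp,zz); g=proj(cc,P)[0]; m=reddot(cc,g); w=ray_z(cc,[m],P[0,2])[0]
    print(nm,"pred",g.round(2),"meas",m.round(2),"world diff",(w-P[0]).round(2))
E
```

```text
[ 5.69245e+02 -2.29666e+02  2.52000e-01] 23.43 [np.int64(203), np.int64(149), np.int64(272), np.int64(204)]
[ 5.70473e+02 -2.29491e+02  2.62000e-01  9.05360e+01] 23.54 [np.int64(203), np.int64(149), np.int64(272), np.int64(204)]
up pred [255.67 163.81] meas [256.27 164.3 ] world diff [1.64 2.98 0.  ]
lo pred [260.3  186.31] meas [259.94 186.56] world diff [ 1.63 -0.23  0.  ]
lo_a pred [260.3  186.31] meas [260.1  186.54] world diff [1.34 0.12 0.  ]
up_a pred [430.64 218.06] meas [430.73 218.01] world diff [-0.31  0.16  0.  ]
```

View pics/e.png

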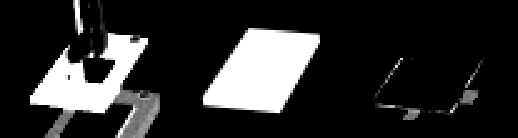

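```bash
python3 - <<'E'
from fit2 import *
c=load("c")["scene"]; z0=131.98-41.5
# sample colours
for u,v in [(235,175),(215,188),(222,215),(240,205),(262,190),(228,202)]: print((u,v),c["color"][v,u])
def fx(p0,z0,thr,ex):
    parts=UP[:1]
    uv=np.vstack([proj(c,xf(P,p0,z0)) for P in parts]); R_=[*(uv.min(0)-10).astype(int),*(uv.max(0)+10).astype(int)]
    x0,y0,x1,y1=R_
    v=c["color"][y0:y1,x0:x1].max(2).astype(float)
    t=np.clip((thr[1]-v)/(thr[1]-thr[0]),0,1)
    m0=render(c,parts,p0,R_,z0); k=np.ones((3,3),np.uint8); b=(m0>.5).astype(np.uint8)
    w=(cv2.dilate(b,k,iterations=3)-cv2.erode(b,k,iterations=3)).astype(float)
    lo=render(c,LO,[571,-229.6,.2275],R_)
    w[(lo>.02)&(cv2.dilate(b,k)==0)]=0   # outside plate over the blue
    for (a,bb,cc,dd) in ex: w[max(0,bb-y0):dd-y0,max(0,a-x0):cc-x0]=0
    out=[]
    for free in (0,1):
        f=lambda q:(w*(render(c,parts,[q[0],q[1],q[2]/50 if free else p0[2]],R_,z0)-t)**2).sum()
        q0=np.array([p0[0],p0[1],p0[2]*50][:2+free]); n=len(q0)
        res=minimize(f,q0,method="Nelder-Mead",options=dict(initial_simplex=q0+np.vstack([np.zeros(n),np.eye(n)*3]),xatol=.02,fatol=1e-4))
        out.append((res.x.round(2),round(res.fun,2)))
    return out
for thr in ((30,80),(30,140),(30,200)):
    print(thr,fx([571,-229.5,.228],z0,thr,[(225,100,300,172),(225,185,300,230)]), fx([571,-229.5,.228],z0,thr,[(225,100,300,172)]))
# dots & holes check
c2=c["color"][140:240,190:290]; cv2.imwrite("pics/f.png",cv2.resize(c2,(600,600),interpolation=cv2.INTER_CUBIC))
E
```

```text
(235, 175) [23 26 32]
(215, 188) [24 24 25]
(222, 215) [83 48 21]
(240, 205) [125 132 136]
(262, 190) [79 46 23]
(228, 202) [129 139 140]
(30, 80) [(array([ 568.39, -228.62]), np.float64(18.95)), (array([ 567.89, -230.63,   13.97]), np.float64(12.01))] [(array([ 569.42, -228.83]), np.float64(23.03)), (array([ 569.78, -229.98,   13.19]), np.float64(20.43))]
(30, 140) [(array([ 568.67, -229.  ]), np.float64(9.64)), (array([ 569.51, -229.68,   13.31]), np.float64(6.22))] [(array([ 569.99, -228.45]), np.float64(14.57)), (array([ 570.29, -229.15,   12.59]), np.float64(13.17))]
(30, 200) [(array([ 569.52, -228.83]), np.float64(3.88)), (array([ 569.61, -229.08,   12.32]), np.float64(3.06))] [(array([ 571.29, -227.99]), np.float64(12.68)), (array([ 571.04, -228.41,   12.22]), np.float64(11.93))]
```

View pics/f.png

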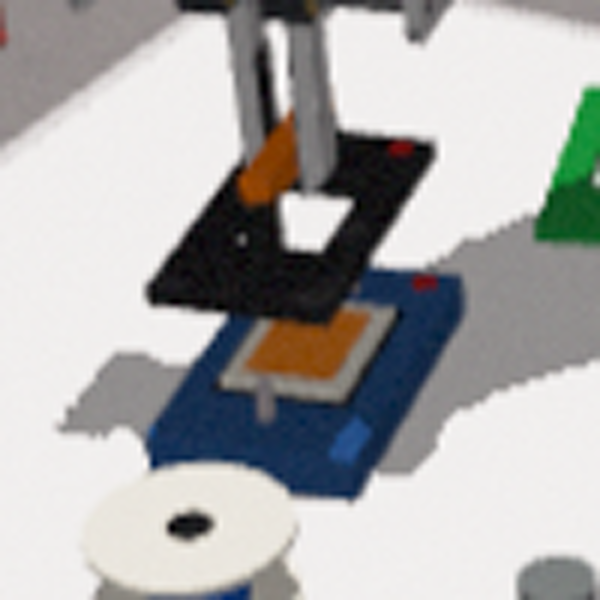

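Request:
jog_arm(series=[0,0,0,0,0,-0.005,-1,0,0,0,0,0,-0.015,-1,0,0,0,0,0,-0.027,-1,0,0,0,0,0,-0.035,-1,0,0,0,0,0,-0.038,-1,0,0,0,0,0,-0.038,-1,0,0,0,0,0,-0.038,-1])

```text
clock: 7.05
eef_pos: [571.2, -229.9, 93.9]
eef_rot: [-0.701, 1.57, -0.473]
wrist_force: [-0.5, 0.2, -3.9]
finger_gap: 13.9
```

```bash
python3 - <<'E'
from fit2 import *
s,M=tool(); d=grab("g"); c=d["scene"]; z0=s["eef_pos"][2]-41.5
cv2.imwrite("pics/g.png",cv2.resize(c["color"][140:240,190:290],(600,600),interpolation=cv2.INTER_CUBIC))
tool()
E
```

```text
t 7.05 pos [ 571.17 -229.95   93.85] x [ 6.e-04 -3.e-04 -1.e+00] y [-2.253e-01  9.743e-01 -5.000e-04] jawyaw 1.798 F [-0.54  0.19 -3.95] M [0.043 0.01  0.009] gap 13.88 q [-0.442  0.572  1.45  -0.     1.118 -2.24 ]
t 7.15 pos [ 571.11 -229.9    93.81] x [ 5.e-04 -3.e-04 -1.e+00] y [-2.253e-01  9.743e-01 -4.000e-04] jawyaw 1.798 F [-0.2  -1.19 -4.53] M [0.038 0.05  0.004] gap 13.57 q [-0.442  0.572  1.451 -0.     1.118 -2.24 ]
```

View pics/g.png

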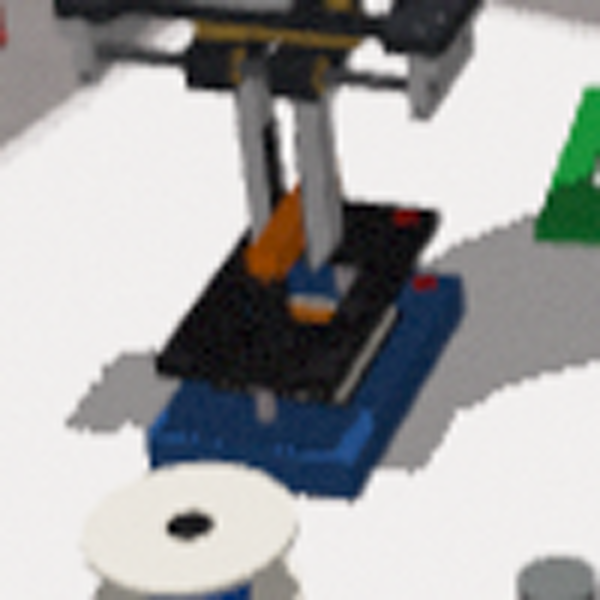

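The plate is parallel above the block and not yet on the pins. The upper dot is at (405,217) in the crop and the lower at (425,284). I'll do one more numeric check before lowering.

```bash
python3 - <<'E'
from fit2 import *
c=load("g")["scene"]; p0=[571.15,-229.92,.2275]; z0=93.85-41.5
for nm,pt,pp,zz in (("up",[-64,29,10],p0,z0),("lo",[-68,34,24],[571,-229.6,.2275],0)):
    P=xf(np.array([pt],float),pp,zz); g=proj(c,P)[0]; m=reddot(c,g,4); w=ray_z(c,[m],P[0,2])[0]
    print(nm,"pred",g.round(2),"meas",m.round(2),"diff",(w-P[0]).round(2))
# composite fit: white-edge parts only (left edge / far edge)
parts=UP[:1]
uv=np.vstack([proj(c,xf(P,p0,z0)) for P in parts]); R_=[*(uv.min(0)-10).astype(int),*(uv.max(0)+10).astype(int)]
x0,y0,x1,y1=R_
col=c["color"][y0:y1,x0:x1].astype(float); 
m0=render(c,parts,p0,R_,z0); k=np.ones((3,3),np.uint8); b=(m0>.5).astype(np.uint8)
lo=cv2.dilate((render(c,LO,[571,-229.6,.2275],R_)>.02).astype(np.uint8),k)
fg,bg=26.,235.; v=col.max(2)
t=np.clip((v-bg)/(fg-bg),0,1)
tb=np.clip((v-84)/(fg-84),0,1)
w=(cv2.dilate(b,k,iterations=3)-cv2.erode(b,k,iterations=3)).astype(float)
def run(T,w,n):
    f=lambda q:(w*(render(c,parts,[q[0],q[1],p0[2]],R_,z0)-T)**2).sum()
    q0=np.array(p0[:2]); r=minimize(f,q0,method="Nelder-Mead",options=dict(initial_simplex=q0+np.array([[0,0],[3,0],[0,3.]]),xatol=.02,fatol=1e-4)); print(n,r.x.round(2),round(r.fun,2),"at TCP",round(f(q0),2))
    return r.x
w1=w.copy(); w1[y0*0+0:max(0,182-y0), max(0,228-x0):250-x0]=0
T=np.where(lo>0,tb,t)
run(T,w1,"all-but-fingers"); 
w2=w1.copy(); w2[lo>0]=0; run(t,w2,"white bg only")
q=run(T,w1*(np.arange(x0,x1)[None]<235),"left half")
m=render(c,parts,p0,R_,z0)
cv2.imwrite("pics/h.png",cv2.resize(np.hstack([T,m,w1*np.abs(T-m)])*255,None,fx=3.5,fy=3.5,interpolation=0).astype(np.uint8))
E
```

```text
up pred [257.1  175.58] meas [257.07 175.62] diff [0.22 0.06 0.  ]
lo pred [260.3  186.31] meas [260.01 186.58] diff [ 1.65 -0.    0.  ]
all-but-fingers [ 573.31 -229.41] 35.36 at TCP 41.46
white bg only [ 573.61 -228.64] 6.85 at TCP 10.77
left half [ 572.58 -228.49] 11.78 at TCP 14.13
```

View pics/h.png

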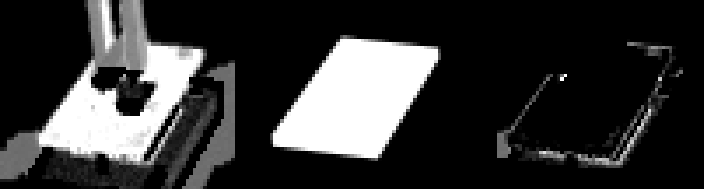

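Request:
jog_arm(series=[0,0,0,0.0003,0.0002,-0.002,-1,0,0,0,0.0003,0.0002,-0.004,-1,0,0,0,0.0003,0.0002,-0.006,-1,0,0,0,0.0003,0.0002,-0.0075,-1,0,0,0,0.0003,0.0002,-0.009,-1,0,0,0,0.0003,0.0002,-0.009,-1], squeeze=45)

```text
clock: 7.9
eef_pos: [571.2, -229.6, 84.3]
eef_rot: [2.603, 1.571, 2.83]
wrist_force: [0.1, 0.7, -3.2]
finger_gap: 13.7
```

```bash
python3 - <<'E'
from h import *
tool()
E
```

```text
t 7.9 pos [ 571.21 -229.62   84.29] x [-2.e-04  1.e-04 -1.e+00] y [-2.253e-01  9.743e-01  1.000e-04] jawyaw 1.798 F [ 0.12  0.72 -3.18] M [ 0.034 -0.027  0.01 ] gap 13.7 q [-0.442  0.585  1.456 -0.     1.101 -2.24 ]
```

No contact force yet, with the underside about 3 mm below the pin tips. I'll continue down.

Request:
jog_arm(series=[0,0,0,0,0,-0.0015,-1,0,0,0,0,0,-0.003,-1,0,0,0,0,0,-0.0045,-1,0,0,0,0,0,-0.006,-1,0,0,0,0,0,-0.006,-1])

```text
clock: 8.52
eef_pos: [571.2, -229.6, 78.3]
eef_rot: [2.468, 1.571, 2.695]
wrist_force: [0.4, 0.7, -3.5]
finger_gap: 13.2
```

```bash
python3 - <<'E'
from h import *
tool()
d=grab("i"); c=d["scene"]
cv2.imwrite("pics/i.png",cv2.resize(c["color"][140:240,190:290],(600,600),interpolation=cv2.INTER_CUBIC))
E
```

```text
t 8.525 pos [ 571.21 -229.61   78.28] x [-2.e-04  1.e-04 -1.e+00] y [-2.252e-01  9.743e-01  2.000e-04] jawyaw 1.798 F [ 0.44  0.73 -3.55] M [ 0.031  0.031 -0.06 ] gap 13.16 q [-0.442  0.592  1.46   0.     1.09  -2.24 ]
```

View pics/i.png

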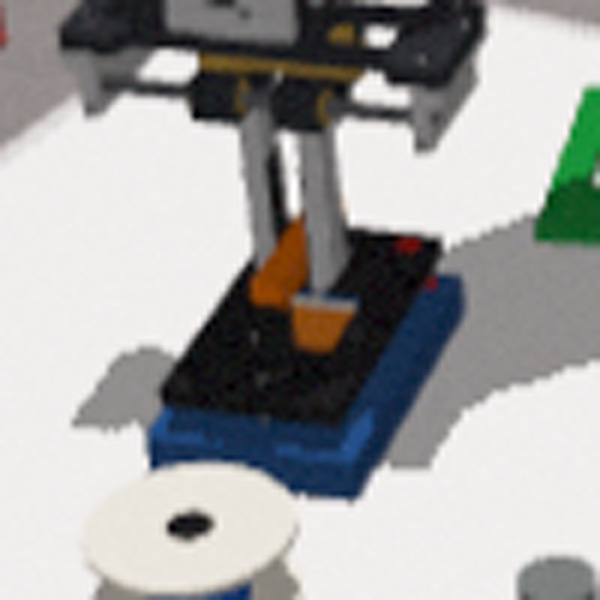

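The plate sits around the pins, with the thin dowel's tip visible in the narrow hole at about (255,335). Lateral force is under 1 N, and the underside is at about 37 mm, below the taper. I'll lower to the sprung plate and then press.

Request:
jog_arm(series=[0,0,0,0,0,-0.0015,-1,0,0,0,0,0,-0.003,-1,0,0,0,0,0,-0.0045,-1,0,0,0,0,0,-0.006,-1,0,0,0,0,0,-0.0075,-1,0,0,0,0,0,-0.009,-1,0,0,0,0,0,-0.01,-1,0,0,0,0,0,-0.01,-1], squeeze=55)

```text
clock: 9.62
eef_pos: [571.4, -229.7, 68.8]
eef_rot: [-0.717, 1.57, -0.49]
wrist_force: [-3.2, 0.5, 3.1]
finger_gap: 13.5
```

```bash
python3 - <<'E'
from h import *
tool()
E
```

```text
t 9.625 pos [ 571.36 -229.67   68.78] x [ 3.e-04 -2.e-04 -1.e+00] y [-2.253e-01  9.743e-01 -2.000e-04] jawyaw 1.7981 F [-3.2   0.46  3.1 ] M [0.271 0.526 0.059] gap 13.47 q [-0.442  0.605  1.465 -0.     1.072 -2.24 ]
```

Request:
jog_arm(series=[0,0,0,0,0,-0.001,-1,0,0,0,0,0,-0.002,-1,0,0,0,0,0,-0.003,-1,0,0,0,0,0,-0.0035,-1,0,0,0,0,0,-0.0035,-1,0,0,0,0,0,-0.0035,-1], squeeze=60)

```text
clock: 10.38
eef_pos: [571.4, -229.7, 65.6]
eef_rot: [-0.707, 1.57, -0.48]
wrist_force: [-5.1, 2.1, 9.6]
finger_gap: 13.9
```

```bash
python3 - <<'E'
from h import *
tool()
E
```

```text
t 10.375 pos [ 571.37 -229.69   65.57] x [ 4.e-04 -2.e-04 -1.e+00] y [-2.253e-01  9.743e-01 -3.000e-04] jawyaw 1.798 F [-5.1   2.12  9.57] M [ 0.425  0.973 -0.03 ] gap 13.93 q [-0.442  0.609  1.466 -0.     1.066 -2.24 ]
```

Request:
jog_arm(series=[0,0,0,-0.0003,0.0001,-0.0003,-1,0,0,0,-0.0005,0.0002,-0.0006,-1,0,0,0,-0.0005,0.0002,-0.001,-1,0,0,0,-0.0005,0.0002,-0.001,-1])

```text
clock: 10.88
eef_pos: [571.3, -229.7, 65.5]
eef_rot: [-0.663, 1.569, -0.436]
wrist_force: [-6.1, 3.5, 16.5]
finger_gap: 13.3
```

```bash
python3 - <<'E'
from h import *
tool()
E
```

```text
t 10.875 pos [ 571.32 -229.66   65.45] x [ 1.8e-03 -8.0e-04 -1.0e+00] y [-0.2253  0.9743 -0.0012] jawyaw 1.798 F [-6.11  3.53 16.54] M [0.636 1.112 0.012] gap 13.28 q [-0.442  0.608  1.468  0.     1.064 -2.24 ]
```

The z stopped at 65.45 while force rose to about 20 N net, so the halves have met. I'll relieve some of the side load and add a little push margin.

Request:
jog_arm(series=[0,0,0,-0.0004,0.0002,0,-1,0,0,0,-0.0008,0.0004,-0.0003,-1,0,0,0,-0.001,0.0005,-0.0005,-1,0,0,0,-0.001,0.0005,-0.0005,-1,0,0,0,-0.001,0.0005,-0.0005,-1])

```text
clock: 11.5
eef_pos: [571.3, -229.7, 65.5]
eef_rot: [-0.656, 1.566, -0.429]
wrist_force: [0.4, -0.3, 14.8]
finger_gap: 13.8
```

```bash
python3 - <<'E'
from h import *
tool()
d=grab("j"); c=d["scene"]
cv2.imwrite("pics/j.png",cv2.resize(c["color"][150:240,190:290],(800,720)[:2],interpolation=cv2.INTER_CUBIC)[:600])
cv2.imwrite("pics/j_full.png",c["color"])
tool()
E
```

```text
t 11.5 pos [ 571.27 -229.65   65.46] x [ 0.0045 -0.0021 -1.    ] y [-0.2252  0.9743 -0.003 ] jawyaw 1.7979 F [ 0.42 -0.25 14.8 ] M [0.119 0.048 0.022] gap 13.79 q [-0.442  0.606  1.47   0.     1.06  -2.24 ]
t 11.6 pos [ 571.24 -229.62   65.43] x [ 0.0044 -0.0021 -1.    ] y [-0.2253  0.9743 -0.003 ] jawyaw 1.798 F [ 0.36 -0.62 14.22] M [0.129 0.064 0.036] gap 13.89 q [-0.442  0.606  1.47   0.     1.06  -2.24 ]
```

View pics/j.png

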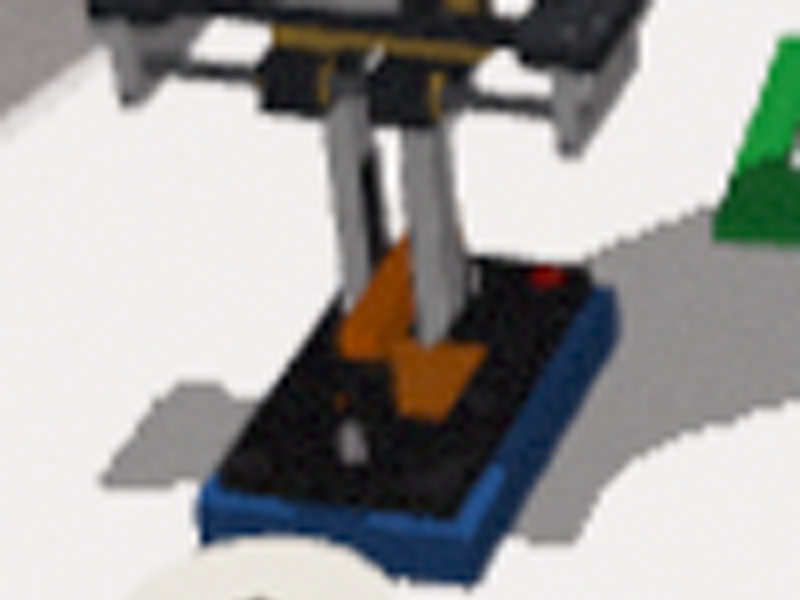

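View pics/j_full.png

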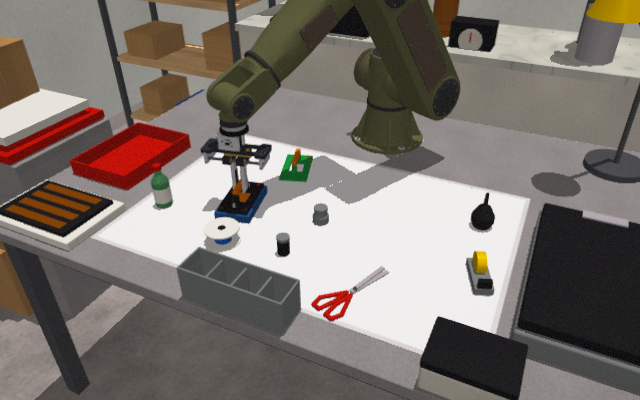

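Side force is now near zero, and the picture shows the black plate seated on the blue block with the thin dowel through its hole at (350,440). The tool has tilted by about 0.25°, so I'll level it and press a little harder so the plate sits fully flat.

Request:
jog_arm(series=[0.001,0.002,0,0.0002,-0.0001,-0.0005,-1,0.002,0.0045,0,0.0004,-0.0002,-0.001,-1,0.002,0.0045,0,0.0004,-0.0002,-0.0015,-1,0.002,0.0045,0,0.0004,-0.0002,-0.0015,-1])

```text
clock: 12.1
eef_pos: [571.3, -229.6, 65.4]
eef_rot: [2.707, 1.57, 2.935]
wrist_force: [-12.5, 5.3, 33.2]
finger_gap: 13.4
```

```bash
python3 - <<'E'
from h import *
tool()
E
```

```text
t 12.1 pos [ 571.33 -229.65   65.41] x [-7.e-04  2.e-04 -1.e+00] y [-2.254e-01  9.743e-01  3.000e-04] jawyaw 1.7981 F [-12.54   5.26  33.25] M [0.955 2.038 0.014] gap 13.41 q [-0.442  0.609  1.466 -0.     1.067 -2.24 ]
```

Request:
jog_arm(series=[0,0,0,-0.0003,0.0001,0.0003,-1,0,0,0,-0.0005,0.0002,0.0006,-1,0,0,0,-0.0005,0.0002,0.0006,-1,0,0,0,-0.0005,0.0002,0.0006,-1,0,0,0,-0.0005,0.0002,0.0006,-1,0,0,0,-0.0005,0.0002,0.0006,-1])

```text
clock: 12.85
eef_pos: [571.3, -229.6, 65.4]
eef_rot: [-0.817, 1.57, -0.589]
wrist_force: [-3.4, 2.0, 22.7]
finger_gap: 13.4
```

```bash
python3 - <<'E'
from h import *
tool()
d=grab("k"); c=d["scene"]
cv2.imwrite("pics/k.png",np.vstack([cv2.resize(c["color"][155:225,190:290],(800,560),interpolation=cv2.INTER_CUBIC)]))
tool()
a=load("a")
# bystander change check, scene view, outside arm
for n in("scene",):
    for nm,(u,v) in dict(loupe=(320,213),can=(283,244),reel=(222,232),sciss=(350,295),blower=(483,215),cleaner=(162,188),tape=(480,270),green=(296,168)).items():
        x=a[n]["color"][v-14:v+15,u-14:u+15]; y=d[n]["color"][v-18:v+19,u-18:u+19]
        r=cv2.matchTemplate(y,x,cv2.TM_CCOEFF_NORMED); l=cv2.minMaxLoc(r); print(nm,round(l[1],3),np.array(l[3])-4)
E
```

```text
t 12.85 pos [ 571.28 -229.63   65.42] x [ 4.e-04 -3.e-04 -1.e+00] y [-2.253e-01  9.743e-01 -4.000e-04] jawyaw 1.7981 F [-3.41  1.98 22.72] M [0.463 0.656 0.017] gap 13.4 q [-0.442  0.609  1.467 -0.     1.066 -2.24 ]
t 12.95 pos [ 571.29 -229.63   65.44] x [ 5.e-04 -3.e-04 -1.e+00] y [-2.253e-01  9.743e-01 -4.000e-04] jawyaw 1.7981 F [-4.47  1.64 23.3 ] M [0.42  0.65  0.011] gap 13.69 q [-0.442  0.609  1.467 -0.     1.066 -2.24 ]
loupe 1.0 [0 0]
can 1.0 [0 0]
reel 0.999 [0 0]
sciss 0.999 [0 0]
blower 0.999 [0 0]
cleaner 0.999 [0 0]
tape 0.999 [0 0]
green 0.891 [0 0]
```

View pics/k.png

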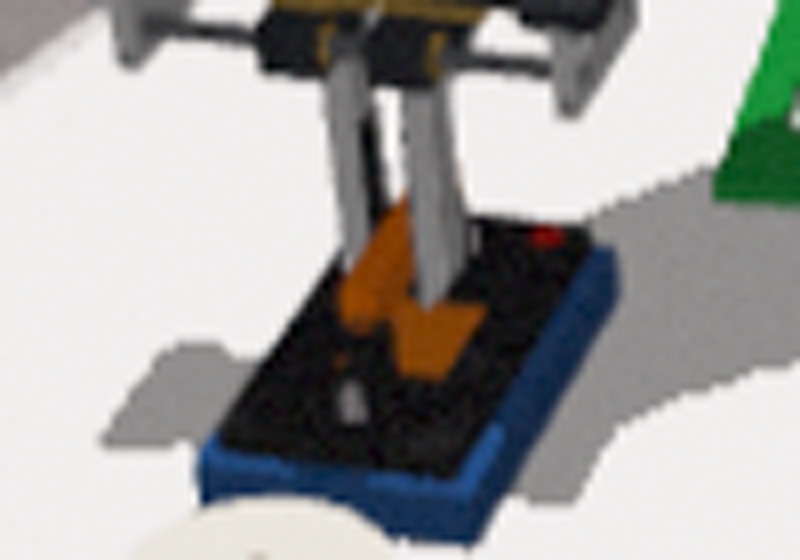

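The plate lies on the block with no visible gap. The dowel shows through its hole at (350,400), the red dot is at the dots' corner (547,237), and the bystanders haven't moved. The force is steady at about 23 N downward, so I'm handing in.

```bash
python3 - <<'E'
from fit2 import *
c=load("k")["scene"]
for z in (24,26,29):
    P=xf(np.array([[-64,29,10.]]),[571.28,-229.63,.2275],z); g=proj(c,P)[0]; print(z,g.round(2),reddot(c,g,4).round(2))
print(manip.sign_off()); tool()
E
```

```text
24 [257.91 183.97] [257.85 184.08]
26 [257.86 183.39] [257.85 184.08]
29 [257.78 182.51] [257.85 184.08]
the job is handed in; nothing more can be done
None
the job is handed in; nothing more can be done
```

I gripped the black half by its orange handle and set it on the blue half's dowels, red dots together. I pressed it shut and handed in at about 13 s, still gripping at 60 N and pushing down with about 23 N.

- **Flush:** The tool stopped at z = 65.44 mm, against an expected 65.46 mm when shut. Pushing harder (33 N) lowered it only about 0.03 mm further. The upper red dot's image position matches a 24 mm seat to about 0.1 pixel, and open by the plate's 5 mm would have moved it about 1.5 pixels. The tool was level to about 0.5 mrad.
- **Dowels:** The plate went down past the dowel tapers with under 1 N of side force. The thin dowel shows through its hole. I never saw the thick one, because the arm blocked the top camera.
- **Other things on the table:** Seven of the eight other items matched the first picture with no shift. The green look-alike also showed no shift, but its match was weaker (0.89), probably because of the arm's shadow.
- **Disagreements:** Outline fits of the held plate from the scene camera scattered by about 2 mm, so I relied on tool position and force instead. A side load of about 4–5 N remained at the end.

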